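# Draw the mesh filter tray of a bench power source with a pull hook

## Task

Take the pull hook from its rest, hook it into the finger hole of the filter tray under the power source and draw the tray fully out until it clicks in at its stop, steadily and gently: the tab bends if the hook loads it with more than 15 N. Then unhook and put the hook back in its rest as it was, with the tray left fully out. Move the tray with the hook only, never with the gripper, and leave everything else on the bench where it stands.

Things in the scene. Friction and masses are not known exactly. Their poses are not given: they have to be found in the camera images.
- source: bench AC power source, grey steel box 300 deep (x) x 230 wide (y) x 150 high, off-white front panel, two front handles, rubber feet; fixed. Origin: centre of its underside, on the bench. Its front face is at x = -150 mm and looks along its -x; z up. The filter tray lies in a low slot under the case and slides out along -x. Handles and knobs stand out at most 32 mm from the front face.
- tray_hole (a point): centre of the round finger hole, 25 mm wide, at the upper face of the tray's tab, 35 mm above the bench. The tab is a level aluminium plate 3 thick, 56 wide, 48 out from the tray's front flange; the hole's centre is 26 in front of the flange, 9.5 of plate lies in front of the hole; free air below. Axes as the source's; home, as at the start, the hole is 179 mm from the source's origin along its -x.
- tray: filter tray, aluminium frame 168 wide with metal mesh, 0.25 to 0.5 kg. Origin: bottom centre of the front flange's outer face, 24 mm above the bench; +x into the case. A sprung roller holds it home and lets go at 4 to 9 N of pull, within 6 mm; then it slides with 1 to 5 N to a hard stop, hidden in the slot and set differently each time, 60 to 97 mm out: found by feel. A second roller clicks in there and holds it.
- hook_grip (a point): middle of the pull hook's wooden handle, on its axis: the place to grip. Handle 110 long (x), 14 wide (y), 18 high (z); +x runs towards the hook end, z up as it lies in its rest. A 6 mm steel rod runs on along +x to 145 mm from this point, turns down there for 32 mm, then leans 5 mm back towards the handle down to its tip.
- hook_tip (a point): lowest point of the hook's tip, at (140, 0, -47) mm from hook_grip in the hook's axes.
- hook: the pull hook as a whole, 0.12 kg, balancing about 30 mm forward of the handle's middle; same origin and axes as hook_grip.
- rest: dark steel rest of the hook, fixed: base plate 185 x 60 x 6, two forked posts: 42 mm behind the origin a flat seat 20 wide between flared prongs that reach 7 mm above the handle's axis; 92 mm in front a narrow V for the rod. Origin on the bench. With the hook in it, hook_grip is at (0, 0, 68) mm of the rest and the axes agree; the handle is free for fingers between the posts.
- mouse: black computer mouse, 70 x 52 x 35, bystander
- screwdriver: screwdriver, 200 long, 26 thick, lying, bystander
- attenuator: steel coaxial attenuator standing on end, 28 across, 58 high, bystander
- adapter: white plug adapter, 50 x 50 x 38, bystander
- tin: clear jar with a metal lid, 68 across, 70 high, bystander
- lamp: white lamp upright in a black holder, 68 across, 124 high, bystander
- out_catch (a joint): travel (m) of the second, hidden roller catch, which clicks in at the stop: within 0.0013 of 0 while it rides on the tray's side, below -0.0018 (mostly about -0.003) once it is clicked into the tray's notch, which is so from about 1.5 mm short of the stop.
There are look-alikes about, which are no part of the job. Of the things that look like the rest, take the one that is farthest from the robot's base at the start. Of the things that look like the hook, the larger one is meant.

How it is judged:
By the outcome, as a careful person would: the job done as asked, in the order asked, and still so for the second after the job is handed in, with the robot touching nothing.
It also fails if it takes over 64 s, if anything falls off the work surface, if the arm or the gripper's body presses on something with over 40 N, if the wrist force passes 120 N, or if a joint passes its speed limit or range.

## Robot

A 7-joint arm with a two-finger parallel gripper is mounted at the origin on the work surface. World frame = base frame: x ahead of the robot, y to its left, z up, the work surface at z = 0. Lengths are in mm, angles in rad, forces in N, time in s.
With the tool pointing down it reaches from about 400 to 925 mm from the base axis. Payload 4.1 kg.
Tool frame: the origin (TCP) lies midway between the tips of the shut fingers; the grasp point (between the pads) lies 19 mm behind it (r.tcp_to_grasp is the distance from the TCP to the grasp point, in mm); x points along the fingers, y is the direction in which the jaws open and shut, and the axes are right-handed (so a half turn about x gives the same grasp; the last joint's range is limited). The gripper opens to 85 mm and grips with 20 to 120 N. Pads are 22 mm wide; open, the fingers measure 114 mm over their backs; the gripper's body (76 mm by 85 mm) begins 54 mm behind the grasp point. The pads swing forward as they close: fully open they stand 13 mm farther back than shut.
Start: joints at [1.015, 0.398, 0.045, 1.537, -0.019, 1.207, -0.051], TCP at [286.741, -583.372, 231.347] pointing down, gripper open.
Joint ranges: [-2.82, 2.82], [-0.49, 2.23], [-1.37, 1.46], [0, 2.46], [-1.36, 4.5], [0.23, 2], [-2.94, 2.94]. Speed limits (rad/s): [2.57, 2.57, 3.14, 3.14, 3.14, 3.14, 3.14].

## Interface

Orientations are given as a 3x3 rotation matrix whose columns are the frame's x, y, z axes.
In Python, from plant import r, capture, camera_model, job gives the robot as it stands.
- The arm moves only by the tool carry_out, never from a script. Its argument "rows" is a list of rows, each a list of 3 entries, a list of its own where there are three numbers: the gripper's target within -1 to 1 (shut at 1, half-way at 0, fully open at -1), then the shift along the tool's x, y, z in mm, then the turn, a rotation vector about the tool's x, y, z in rad. A call has 1 to 20 rows; each row is the pose to reach, as a shift and turn from the pose commanded when the call began, along the tool's axes at that moment; what a row does not reach only later rows make up. A row lasts 1/10 s, in which the tool goes at most 50 mm and 8.59 degrees, less where a joint would pass 70% of its speed; a pose out of reach is approached as far as the arm can. A call with a gripper value outside its range is refused whole. The fingers move at their own pace and stop on an object; "squeeze" is the grip in N (left out, the last holds). Time passes only in rows, so rows that repeat a pose let the fingers close. It gives the time, the measured TCP pose, the force and the opening at its end, in the units of the state.
- r.state(): the state, without advancing time (a new reading comes with each control period).
- capture(name): name is "scene" or "side" or "wrist"; returns (picture, depth): 400x640x3 uint8, red, green, blue; 400x640 float32, mm along the optical axis (not along the pixel's ray), 0 where there is no reading.
- camera_model(name): a dict with "mtx" (3x3 intrinsics, pixels), "rvec" (rotation vector, rad) and "tvec" (3), from world to camera coordinates, as OpenCV has them. Camera axes: x right, y down, z forward; pixel columns grow to the right and rows downward; lengths in mm; the calibration is good to about 2 mm. The wrist camera is an equidistant fisheye: a pixel r from the principal point sees the ray r / f radians off the axis. A picture is of the moment at which its call begins: read the wrist's pose just before it. camera_model takes no time and is no camera call; for the wrist camera it gives the pose at the moment of the call.
- job.job_done(): hands the job in, once; it reports no verdict.
The state is a dict: "time_s": time; "joint_pos": joint angles; "joint_vel": joint speeds; "joint_efforts": joint torques, N m; "eef_pos": TCP position; "tcp_rot": TCP orientation; "ft_force": force on the tool from outside, world axes, zero at the start; "moment": the same for the moment, N m; "finger_gap": opening from 0.0 (shut) to 1.0 (fully open).
Only numpy, scipy, OpenCV 4.12 (cv2) and the standard library are available. Lean on these libraries where they do the work, as an engineer would, in place of code of your own. Each camera call takes 0.05 s, during which the arm holds its last target.

## Working session

There is one attempt and no reset: what is moved stays moved. The work goes in short steps, Python scripts to look and compute and a tool call to move; the robot and the scene stay as the last step left them, time stands still between calls to the robot, and variables do not carry over. Pictures are saved under pics/ and viewed, and the job is handed in when it is done.

Besides the shell and the picture viewer there is one more tool, called as name([rows], argument=value, ...), one row to a line, values as JSON. carry_out: Moves the arm, as the interface text tells. Its arguments: {"type":"object","properties":{"rows":{"type":"array"},"squeeze":{"type":"number"}},"required":["rows"]}

```bash
ls; mkdir -p pics; python3 - <<'E'
from plant import r,capture,camera_model,job
import cv2,numpy as np
s=r.state(); print(s)
for n in ("scene","side","wrist"):
    m=camera_model(n); print(n,m)
    p,d=capture(n); cv2.imwrite(f"pics/{n}0.png",p[:,:,::-1]); np.save(f"pics/{n}0.npy",d); 
E
```

```text
pics
{'time_s': 0.0, 'joint_pos': array([ 1.01503702,  0.39918167,  0.04501454,  1.53790935, -0.0187076 ,
        1.2068715 , -0.05072068]), 'joint_vel': array([-0.00036279,  0.00108042,  0.00025797,  0.00027126, -0.00235356,
       -0.00093311, -0.00071899]), 'joint_efforts': array([-4.69556453e-04, -4.75131190e+01,  1.36467688e+00, -2.54224795e+01,
        1.16153969e-02,  9.38551122e-03,  5.06292565e-06]), 'eef_pos': array([ 286.42622091, -582.77592591,  230.25667236]), 'tcp_rot': array([[-9.65685564e-04,  4.41136130e-01, -8.97439682e-01],
       [ 1.69244082e-03, -8.97438094e-01, -4.41137170e-01],
       [-9.99998102e-01, -1.94486335e-03,  1.20046219e-04]]), 'ft_force': array([ 0.55344387, -0.47901174,  0.06185666]), 'moment': array([-0.00544668, -0.02452119,  0.00983252]), 'finger_gap': 0.9969048587229059}
scene {'mtx': array([[400.89102605,   0.        , 324.16179635],
       [  0.        , 400.89102605, 202.54529591],
       [  0.        ,   0.        ,   1.        ]]), 'rvec': array([ 1.939591 ,  1.1331838, -0.5738817]), 'tvec': array([ -99.9235131 , -241.81122754, 1651.56864496])}
side {'mtx': array([[390.94821272,   0.        , 311.57805163],
       [  0.        , 390.94821272, 196.89084074],
       [  0.        ,   0.        ,   1.        ]]), 'rvec': array([ 2.12010721, -0.51780422,  0.25266284]), 'tvec': array([-526.07534279,  110.03697409, 1208.51745172])}
wrist {'mtx': array([[309.70691629,   0.        , 317.73302546],
       [  0.        , 309.70691629, 200.08385262],
       [  0.        ,   0.        ,   1.        ]]), 'rvec': array([-2.41838823,  1.50535999,  0.25512268]), 'tvec': array([-649.89053132,  -43.3781599 ,  381.14379936])}
```

View pics/scene0.png

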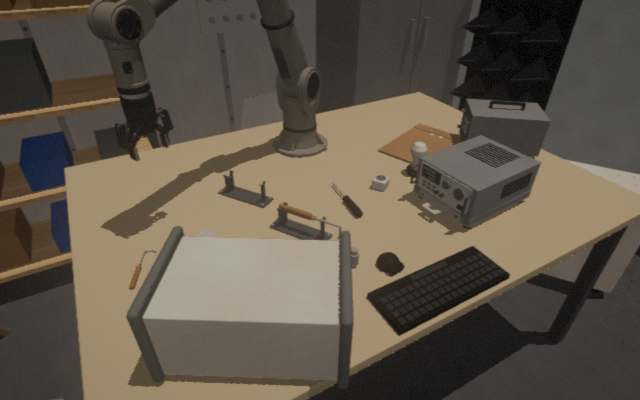

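View pics/side0.png

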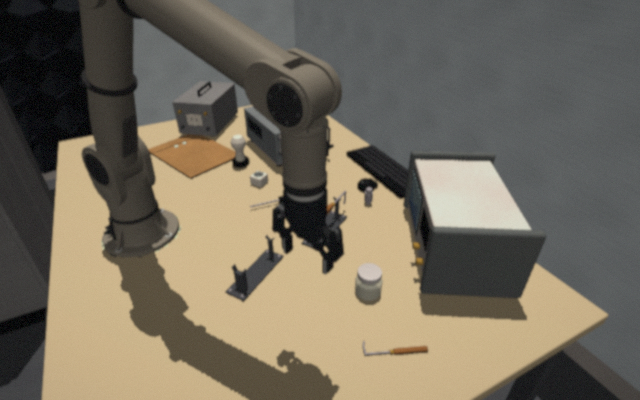

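View pics/wrist0.png

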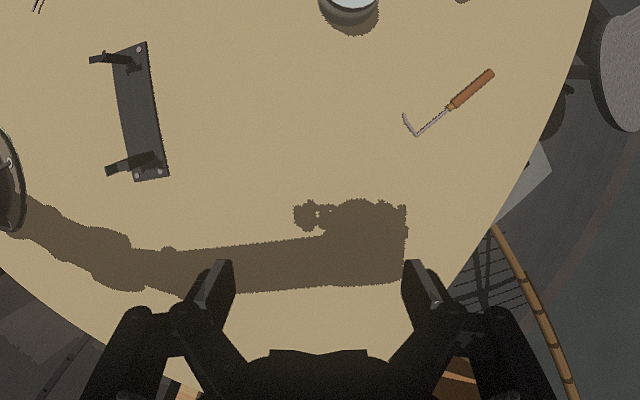

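The hook lies in the farther rest, around scene (300,220). The source is at scene (475,175), and its tab shows at about (432,209). The smaller look-alike hook lies loose at (140,270), and the empty look-alike rest is at (245,190).

```bash
cat > h.py <<'E'
import numpy as np,cv2
def pose(m):
    R=cv2.Rodrigues(np.array(m["rvec"],float))[0]; t=np.array(m["tvec"],float); return R,t
def ray(m,u,v,fish=False):
    K=m["mtx"]; R,t=pose(m)
    a=np.array([(u-K[0,2])/K[0,0],(v-K[1,2])/K[1,1]])
    if fish:
        th=np.linalg.norm(a); d=np.array([*(a/max(th,1e-9)*np.sin(th)),np.cos(th)])
    else: d=np.array([*a,1.])
    return -R.T@t, R.T@d, d
def onplane(m,u,v,z,fish=False):
    c,d,_=ray(m,u,v,fish); return c+d*(z-c[2])/d[2]
def atdepth(m,u,v,dep,fish=False):
    c,d,dc=ray(m,u,v,fish); return c+d*dep/dc[2]
def proj(m,P,fish=False):
    R,t=pose(m); K=m["mtx"]; p=R@np.asarray(P,float)+t
    if fish:
        r_=np.hypot(p[0],p[1]); th=np.arctan2(r_,p[2]); return np.array([K[0,2]+K[0,0]*th*p[0]/r_,K[1,2]+K[1,1]*th*p[1]/r_])
    return np.array([K[0,2]+K[0,0]*p[0]/p[2],K[1,2]+K[1,1]*p[1]/p[2]])
E
python3 - <<'E'
from h import *; from plant import camera_model
m=camera_model("scene"); d=np.load("pics/scene0.npy"); 
for n,u,v in [("handle back",281,208),("handle front",313,217),("rod",335,225),("tab",432,209),("srcfrontlow",465,220),("base plate",300,232),("box",250,280),("kb",440,290),("mouse",389,262),("tin",206,238),("att",354,257),("scr",347,204),("lamp",418,150),("adp",381,182)]:
    print(n,d[v,u],atdepth(m,u,v,d[v,u]).round(0))
p=cv2.imread("pics/scene0.png")
cv2.imwrite("pics/a.png",np.hstack([cv2.resize(p[190:250,260:360],(400,240),interpolation=cv2.INTER_CUBIC),cv2.resize(p[130:230,400:500],(400,400),interpolation=cv2.INTER_CUBIC)[80:320]]) )
cv2.imwrite("pics/b.png",cv2.resize(p[130:250,400:550],(750,600),interpolation=cv2.INTER_CUBIC))
cv2.imwrite("pics/c.png",cv2.resize(p[190:270,260:370],(770,560),interpolation=cv2.INTER_CUBIC))
E
```

```text
handle back 1168.3099 [ 459. -292.   68.]
handle front 1126.5406 [ 548. -235.   73.]
rod 1106.2334 [ 603. -196.   68.]
tab 1285.4175 [612. 164.   2.]
srcfrontlow 1179.9435 [736. 172.  38.]
base plate 1176.8363 [ 516. -261.    6.]
box 763.33154 [ 804. -509.  194.]
kb 974.437 [897. -73.  24.]
mouse 1041.5055 [ 764. -128.   31.]
tin 862.57684 [ 641. -546.  194.]
att 1038.7396 [ 714. -204.   43.]
scr 1282.1862 [471. -70.  14.]
lamp 1394.9819 [422. 249. 104.]
adp 1352.0509 [443.  82.  35.]
```

View pics/b.png

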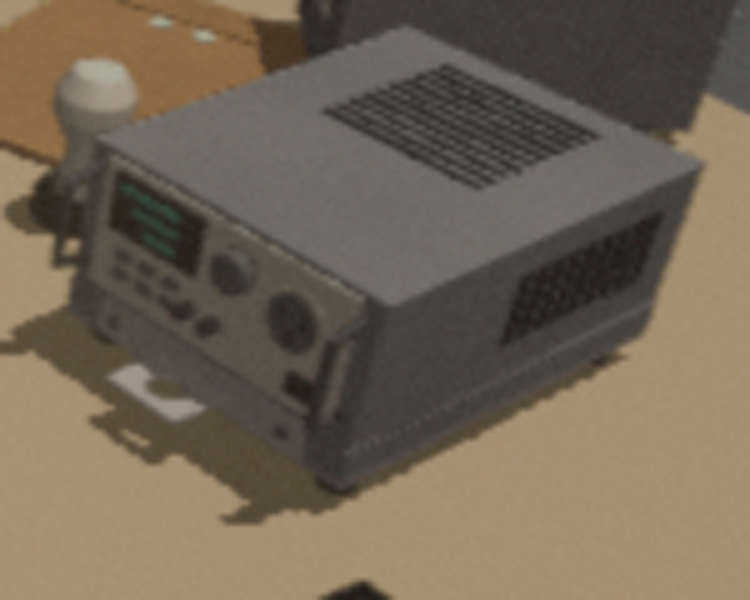

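View pics/c.png

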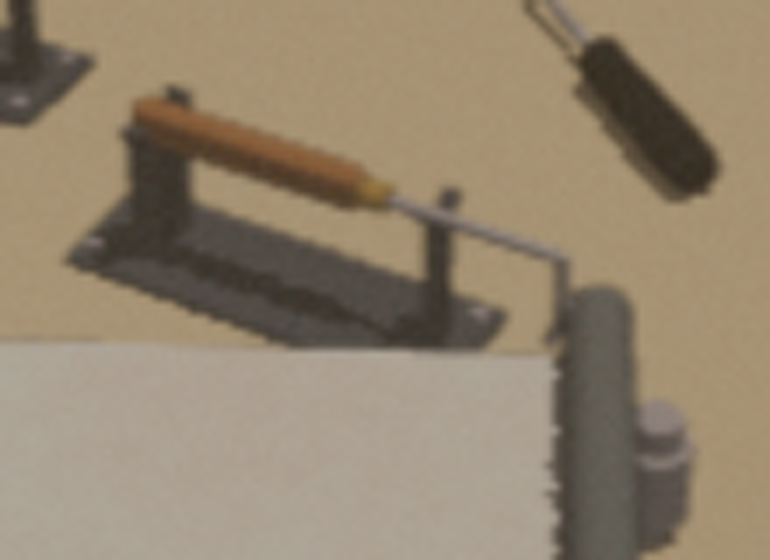

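```bash
python3 - <<'E'
from h import *; from plant import camera_model
m=camera_model("scene"); d=np.load("pics/scene0.npy"); 
h=onplane(m,432.6,207,35);print("hole",h.round(1))
C=[onplane(m,u,v,150)[:2] for u,v in [(421,158),(478,191),(540,163),(481,136)]]
print(np.round(C,1))
for a,b in [(0,1),(1,2),(3,2),(0,3)]:
    e=C[b]-C[a]; print(np.linalg.norm(e).round(1),np.degrees(np.arctan2(e[1],e[0])).round(1))
# big box extents
vv,uu=np.mgrid[0:400:4,0:640:4]; 
P=np.array([atdepth(m,u,v,d[v,u]) for u,v in zip(uu.ravel(),vv.ravel()) if d[v,u]>0])
b=P[(P[:,2]>100)&(P[:,0]>500)&(P[:,1]<-150)&(P[:,0]<1200)&(P[:,1]>-1000)]; print(b.min(0),b.max(0))
# top edge line for box vs hook
for u,v in [(180,240),(340,240),(345,250),(350,232),(160,300),(335,330)]: print(atdepth(m,u,v,d[v,u]).round(0))
b=P[(P[:,2]>12)&(P[:,0]>350)&(P[:,0]<700)&(P[:,1]<250)&(P[:,1]>-200)]; print(b.round(0).tolist())
E
```

```text
hole [637.3 136.2  35. ]
[[532.3 158.1]
 [752.5 171.5]
 [733.6 460.7]
 [511.3 446.2]]
220.5 3.5
289.8 93.7
222.8 3.7
288.8 94.2
[ 604.6872192  -724.04862972  100.00307879] [ 992.83278382 -282.11987052  217.41372817]
[ 626. -597.  198.]
[ 792. -301.  199.]
[ 838. -318.  215.]
[ 582. -129.    1.]
[ 771. -668.  194.]
[ 969. -419.  177.]
[[400.0, 241.0, 104.0], [416.0, 244.0, 110.0], [404.0, 240.0, 90.0], [421.0, 242.0, 98.0], [433.0, 249.0, 102.0], [524.0, 228.0, 149.0], [531.0, 239.0, 150.0], [538.0, 249.0, 150.0], [426.0, 240.0, 85.0], [526.0, 176.0, 150.0], [535.0, 184.0, 151.0], [537.0, 199.0, 149.0], [546.0, 208.0, 151.0], [549.0, 222.0, 148.0], [556.0, 232.0, 149.0], [565.0, 241.0, 151.0], [530.0, 158.0, 142.0], [543.0, 161.0, 147.0], [553.0, 169.0, 150.0], [559.0, 180.0, 150.0], [563.0, 192.0, 149.0], [572.0, 200.0, 151.0], [574.0, 216.0, 148.0], [580.0, 226.0, 148.0], [590.0, 233.0, 151.0], [594.0, 246.0, 150.0], [406.0, 247.0, 41.0], [532.0, 142.0, 133.0], [538.0, 152.0, 133.0], [547.0, 160.0, 136.0], [564.0, 160.0, 144.0], [578.0, 163.0, 150.0], [582.0, 175.0, 149.0], [590.0, 
[... 3296 characters left out ...]
-65.0, 25.0], [495.0, -52.0, 22.0], [613.0, 123.0, 36.0], [618.0, 135.0, 35.0], [624.0, 146.0, 34.0], [630.0, 157.0, 34.0], [641.0, 162.0, 39.0], [653.0, 166.0, 46.0], [666.0, 168.0, 53.0], [682.0, 166.0, 64.0], [694.0, 169.0, 71.0], [503.0, -72.0, 19.0], [515.0, -65.0, 24.0], [635.0, 120.0, 35.0], [651.0, 154.0, 34.0], [658.0, 164.0, 34.0], [671.0, 165.0, 43.0], [680.0, 172.0, 46.0], [697.0, 169.0, 58.0], [529.0, -74.0, 21.0], [535.0, -63.0, 21.0], [658.0, 114.0, 37.0], [662.0, 128.0, 35.0], [664.0, 143.0, 31.0], [675.0, 165.0, 30.0], [688.0, 167.0, 37.0], [689.0, 170.0, 22.0], [600.0, -190.0, 67.0], [621.0, -190.0, 68.0], [619.0, -189.0, 52.0], [617.0, -187.0, 35.0], [695.0, -199.0, 57.0]]
```

```bash
cat >> h.py <<'E'
def delta(s,target,heading_deg):
    """tool shift + yaw to put TCP at target with -z axis heading given, x down"""
    R=np.array(s["tcp_rot"]); p=np.array(s["eef_pos"])
    a=np.radians(heading_deg); z=-np.array([np.cos(a),np.sin(a),0]); x=np.array([0,0,-1.]); y=np.cross(z,x)
    Rt=np.c_[x,y,z]; rv=cv2.Rodrigues(R.T@Rt)[0].ravel()
    print("shift",(R.T@(np.array(target)-p)).round(1),"rot",rv.round(4))
E
python3 - <<'E'
from h import *; from plant import r,camera_model
s=r.state(); R=s["tcp_rot"]; print(np.degrees(np.arctan2(-R[1,2],-R[0,2])))
c,d,_=ray(camera_model("wrist"),318,200,True); print("cam in tool",R.T@(c-s["eef_pos"]),R.T@d)
delta(s,[503,-263,250],32.4)
E
```

```text
26.179011888265862
cam in tool [-142.96119397    0.82337332  -83.70975332] [0.94515349 0.00102418 0.3266249 ]
shift [ -19.2 -191.6 -335.4] rot [-0.1086  0.      0.0015]
```

carry_out([
  [-1,[-2,-20,-34],[-0.01,0,0]],
  [-1,[-6,-45,-80],[-0.03,0,0]],
  [-1,[-10,-70,-124],[-0.05,0,0]],
  [-1,[-14,-95,-168],[-0.06,0,0]],
  [-1,[-18,-120,-212],[-0.08,0,0]],
  [-1,[-19,-145,-256],[-0.09,0,0]],
  [-1,[-19,-168,-296],[-0.1,0,0]],
  [-1,[-19,-183,-322],[-0.11,0,0]],
  [-1,[-19,-191,-335],[-0.11,0,0]],
  [-1,[-19,-191,-335],[-0.11,0,0]],
  [-1,[-19,-191,-335],[-0.11,0,0]],
], squeeze=80)

```text
time_s: 1.25
eef_pos: [501.8, -266.3, 250.0]
tcp_rot: [[-0.001, 0.535, -0.845], [-0.001, -0.845, -0.535], [-1.0, 0.0, 0.002]]
ft_force: [-1.0, 0.4, -0.2]
finger_gap: 1.003
```

```bash
python3 - <<'E'
from plant import r,capture,camera_model
import cv2,numpy as np,pickle
s=r.state(); m=camera_model("wrist"); p,d=capture("wrist")
print(s["eef_pos"],s["joint_pos"],s["ft_force"],s["time_s"])
cv2.imwrite("pics/w1.png",p[:,:,::-1]); pickle.dump((s,m,d),open("w1.pkl","wb"))
E
```

```text
[ 501.80839708 -266.32914944  250.04347449] [ 0.54459938  0.2419752  -0.1597418   1.70784013  0.04287744  1.19576127
 -0.63286423] [-0.97364863  0.40307437 -0.20091389] 1.25
```

View pics/w1.png

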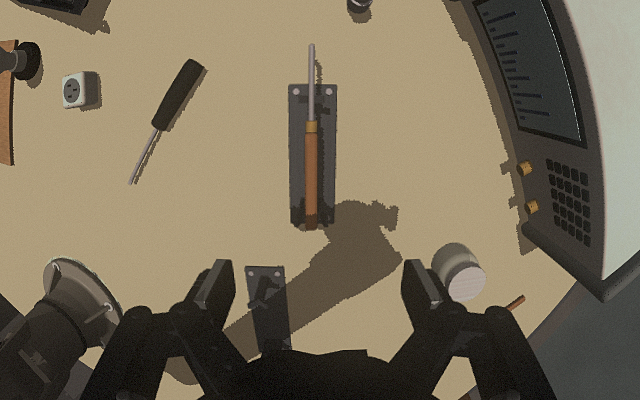

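The hook is seen from above: handle at (311,133–228), ferrule at (311,127), rod end at (311,45).

```bash
python3 - <<'E'
from h import *; import pickle
s,m,d=pickle.load(open("w1.pkl","rb")); p=cv2.imread("pics/w1.png")
hsv=cv2.cvtColor(p,cv2.COLOR_BGR2HSV)
for v in range(40,236,6):
    print(v,p[v,300:322].sum(1).tolist()) if v in(46,88,124,130,160,226) else 0
mask=((hsv[...,0]<16)&(hsv[...,1]>120)&(hsv[...,2]>60)).astype(np.uint8)
mask[:, :290]=0; mask[:,335:]=0; mask[:100]=0;mask[240:]=0
ys,xs=np.nonzero(mask); print(ys.min(),ys.max())
W=[]
for v in range(ys.min(),ys.max()+1,4):
    x=xs[ys==v]; 
    if len(x)>3: W.append(onplane(m,x.mean(),v,75,True)[:2]); print(v,x.min(),x.max(),W[-1].round(1))
W=np.array(W); vx,vy,x0,y0=cv2.fitLine(W.astype(np.float32),cv2.DIST_HUBER,0,.01,.01).ravel(); print(np.degrees(np.arctan2(vy,vx)),x0,y0)
for q in [(311.5,120),(311.5,133),(311,44),(311,228),(311,231)]:
    print(q,onplane(m,*q,77 if q[1]>120 else 71,True).round(1), d[int(q[1]),int(q[0])])
E
python3 - <<'E'
import cv2
p=cv2.imread("pics/w1.png"); cv2.imwrite("pics/w1c.png",cv2.resize(p[30:240,270:350],(304,798),interpolation=cv2.INTER_CUBIC)[:, :][:600] if 0 else cv2.resize(p[30:240,250:370],(342,600),interpolation=cv2.INTER_CUBIC))
E
```

```text
46 [451, 455, 455, 452, 455, 457, 460, 458, 390, 353, 411, 459, 423, 312, 280, 477, 464, 460, 458, 442, 455, 469]
88 [218, 223, 238, 235, 233, 234, 221, 204, 225, 356, 395, 432, 386, 300, 230, 225, 129, 137, 134, 162, 149, 210]
124 [224, 223, 221, 225, 233, 202, 251, 308, 318, 335, 353, 355, 347, 322, 294, 281, 264, 140, 148, 144, 163, 223]
130 [213, 217, 220, 219, 228, 184, 257, 303, 329, 322, 346, 344, 330, 315, 283, 262, 225, 124, 142, 142, 125, 156]
160 [225, 208, 221, 212, 199, 235, 257, 283, 291, 290, 276, 300, 297, 296, 274, 267, 264, 158, 144, 135, 153, 149]
226 [252, 242, 248, 250, 241, 188, 151, 155, 148, 168, 172, 171, 156, 173, 173, 170, 152, 191, 242, 240, 238, 240]
132 228
136 305 316 [ 534.7 -237.8]
140 305 316 [ 531.1 -240. ]
144 305 317 [ 527.8 -242.7]
148 305 317 [ 524.3 -244.9]
152 305 316 [ 520.4 -246.7]
156 305 316 [ 516.8 -248.9]
160 305 316 [ 513.2 -251.2]
164 305 316 [ 509.5 -253.5]
168 305 316 [ 505.9 -255.8]
172 305 316 [ 502.2 -258.1]
176 305 316 [ 498.5 -260.4]
180 305 316 [ 494.7 -262.7]
184 305 316 [ 491.  -265.1]
188 305 316 [ 487.2 -267.4]
192 305 316 [ 483.3 -269.8]
196 305 316 [ 479.5 -272.2]
200 305 316 [ 475.6 -274.6]
204 305 316 [ 471.7 -277.1]
208 305 316 [ 467.7 -279.6]
212 306 316 [ 464.  -282.5]
216 306 315 [ 460.1 -285.2]
220 306 314 [ 455.5 -287. ]
224 305 314 [ 451.2 -289.3]
228 306 314 [ 447.  -291.8]
31.936884 488.8755 -266.37198
(311.5, 120) [ 549.  -229.9   71. ] 310.78827
(311.5, 133) [ 538.1 -236.9   77. ] 312.5279
(311, 44) [ 616. -187.   71.] 284.77
(311, 228) [ 448.4 -292.3   77. ] 345.34094
(311, 231) [ 445.2 -294.2   77. ] 432.6198
```

View pics/w1c.png

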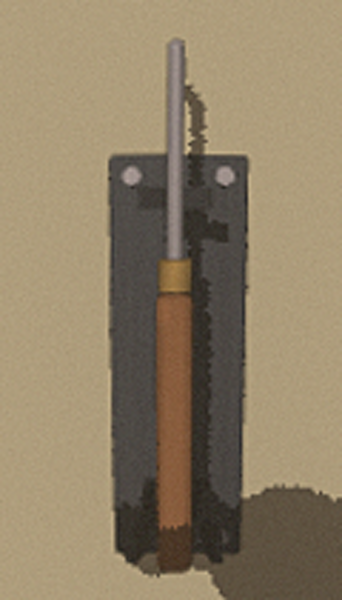

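```bash
python3 - <<'E'
from h import *; from plant import r
delta(r.state(),[492.5,-264.5,49],32)
E
```

```text
shift [201.1  -7.    6. ] rot [ 0.0043  0.0018 -0.0005]
```

carry_out([
  [-1,[20,-3,3],[0,0,0]],
  [-1,[55,-7,6],[0.004,0,0]],
  [-1,[95,-7,6],[0.004,0,0]],
  [-1,[135,-7,6],[0.004,0,0]],
  [-1,[165,-7,6],[0.004,0,0]],
  [-1,[185,-7,6],[0.004,0,0]],
  [-1,[197,-7,6],[0.004,0,0]],
  [-1,[201,-7,6],[0.004,0,0]],
  [-1,[201,-7,6],[0.004,0,0]],
  [-1,[201,-7,6],[0.004,0,0]],
])

```text
time_s: 2.3
eef_pos: [495.1, -262.4, 50.5]
tcp_rot: [[0.002, 0.533, -0.846], [-0.001, -0.846, -0.533], [-1.0, 0.002, -0.001]]
ft_force: [0.6, 0.8, 0.6]
finger_gap: 0.999
```

```bash
python3 - <<'E'
from plant import r,capture,camera_model
import cv2,numpy as np,pickle
s=r.state(); m=camera_model("wrist"); p,d=capture("wrist")
print(s["eef_pos"],s["ft_force"],s["time_s"])
cv2.imwrite("pics/w2.png",p[:,:,::-1]); pickle.dump((s,m,d),open("w2.pkl","wb"))
E
```

```text
[ 495.05232371 -262.42877734   50.48349364] [0.58976255 0.82494902 0.550268  ] 2.3
```

View pics/w2.png

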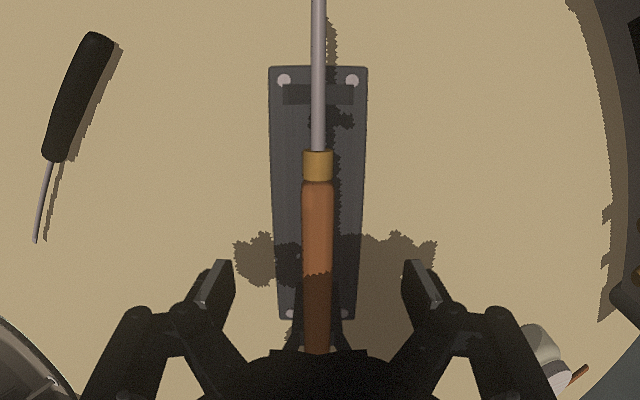

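```bash
python3 - <<'E'
from h import *; import pickle
s,m,d=pickle.load(open("w2.pkl","rb")); R=s["tcp_rot"]
for q,z in [((317,181),74),((317.5,152),75),((317,250),77)]:
    P=onplane(m,*q,z,True); print(P.round(1),d[q[1],int(q[0])], atdepth(m,*q,d[q[1],int(q[0])],True).round(1),(R.T@(P-s["eef_pos"])).round(1))
E
```

```text
[ 537.9 -235.9   74. ] 123.34665 [ 538.  -235.8   74.4] [-23.5   0.4 -50.4]
[ 548.1 -229.7   75. ] 118.85597 [ 548.1 -229.7   75.1] [-24.5   0.6 -62.4]
[ 512.9 -251.6   77. ] 129.93167 [ 513.2 -251.4   77.6] [-26.5   0.4 -20.9]
```

carry_out([
  [-1,[1,0,2],[0,0,0]],
  [-1,[1,0.5,4],[0,0,0]],
  [-1,[1,0.5,4],[0,0,0]],
  [0.5,[1,0.5,4],[0,0,0]],
  [1,[1,0.5,4],[0,0,0]],
  [1,[1,0.5,4],[0,0,0]],
  [1,[1,0.5,4],[0,0,0]],
  [1,[1,0.5,4],[0,0,0]],
  [1,[1,0.5,4],[0,0,0]],
  [1,[1,0.5,4],[0,0,0]],
], squeeze=100)

```text
time_s: 3.35
eef_pos: [491.5, -264.3, 48.6]
tcp_rot: [[0.001, 0.534, -0.846], [-0.0, -0.846, -0.534], [-1.0, 0.001, -0.0]]
ft_force: [-0.2, -0.3, 1.6]
finger_gap: 0.144
```

```bash
cat > st.py <<'E'
from plant import r
s=r.state(); R=s["tcp_rot"]
import numpy as np
print(s["time_s"],s["eef_pos"].round(2),"hd",np.degrees(np.arctan2(-R[1,2],-R[0,2])).round(2),"F",s["ft_force"].round(2),"M",s["moment"].round(2),"gap",round(s["finger_gap"],3),"q",s["joint_pos"].round(2), "tilt",R[:,0].round(4))
E
python3 st.py
```

```text
3.35 [ 491.5  -264.28   48.58] hd 32.24 F [-0.22 -0.33  1.6 ] M [-0.04  0.02 -0.02] gap 0.144 q [ 0.54  0.45 -0.15  1.93  0.09  0.78 -0.67] tilt [ 7.e-04 -5.e-04 -1.e+00]
```

carry_out([
  [1,[-4,0,0],[0,0,0]],
  [1,[-12,0,0],[0,0,0]],
  [1,[-25,0,0],[0,0,0]],
  [1,[-45,0,0],[0,0,0]],
  [1,[-65,0,0],[0,0,0]],
  [1,[-78,0,0],[0,0,0]],
  [1,[-82,0,0],[0,0,0]],
  [1,[-82,0,0],[0,0,0]],
])

```text
time_s: 4.15
eef_pos: [491.4, -264.2, 131.0]
tcp_rot: [[0.001, 0.534, -0.846], [-0.001, -0.846, -0.534], [-1.0, 0.001, -0.001]]
ft_force: [-0.4, -0.0, -0.5]
finger_gap: 0.145
```

```bash
python3 st.py; python3 - <<'E'
from h import *; from plant import r
delta(r.state(),[650,-60,130],94)
E
```

```text
4.15 [ 491.41 -264.19  130.99] hd 32.25 F [-0.36 -0.04 -0.5 ] M [-0.02  0.    0.02] gap 0.145 q [ 0.55  0.34 -0.16  1.87  0.06  0.94 -0.65] tilt [ 1.1e-03 -7.0e-04 -1.0e+00]
shift [   1.   -88.1 -243.1] rot [-1.0778e+00  1.0000e-04 -1.3000e-03]
```

carry_out([
  [1,[0,-3,-9],[-0.04,0,0]],
  [1,[0,-9,-25],[-0.11,0,0]],
  [1,[0,-16,-45],[-0.2,0,0]],
  [1,[0,-24,-67],[-0.3,0,0]],
  [1,[0,-32,-89],[-0.4,0,0]],
  [1,[0,-40,-111],[-0.5,0,0]],
  [1,[0,-48,-133],[-0.6,0,0]],
  [1,[0,-56,-155],[-0.7,0,0]],
  [1,[0,-64,-177],[-0.8,0,0]],
  [1,[0,-72,-199],[-0.9,0,0]],
  [1,[0,-79,-219],[-0.98,0,0]],
  [1,[0,-85,-234],[-1.04,0,0]],
  [1,[0,-88,-243],[-1.07,0,0]],
  [1,[0,-88,-243],[-1.078,0,0]],
  [1,[0,-88,-243],[-1.078,0,0]],
  [1,[0,-88,-243],[-1.078,0,0]],
])

```text
time_s: 5.75
eef_pos: [649.1, -61.4, 130.0]
tcp_rot: [[-0.001, 0.998, 0.068], [-0.001, 0.068, -0.998], [-1.0, -0.001, 0.001]]
ft_force: [0.1, 0.1, -0.4]
finger_gap: 0.146
```

```bash
python3 st.py; python3 - <<'E'
from plant import r,capture,camera_model
import cv2,numpy as np,pickle
s=r.state(); m=camera_model("wrist"); p,d=capture("wrist")
cv2.imwrite("pics/w3.png",p[:,:,::-1]); pickle.dump((s,m,d),open("w3.pkl","wb"))
m=camera_model("scene"); p,d=capture("scene")
cv2.imwrite("pics/s3.png",cv2.resize(p[100:240,380:560,::-1],(771,600),interpolation=cv2.INTER_CUBIC)); pickle.dump((s,m,p,d),open("s3.pkl","wb"))
E
```

```text
5.75 [649.08 -61.41 129.95] hd 93.91 F [ 0.05  0.1  -0.43] M [-0.08  0.01  0.03] gap 0.146 q [ 0.34  0.52 -0.43  1.63  0.24  1.05 -0.09] tilt [-0.001  -0.0011 -1.    ]
```

View pics/w3.png

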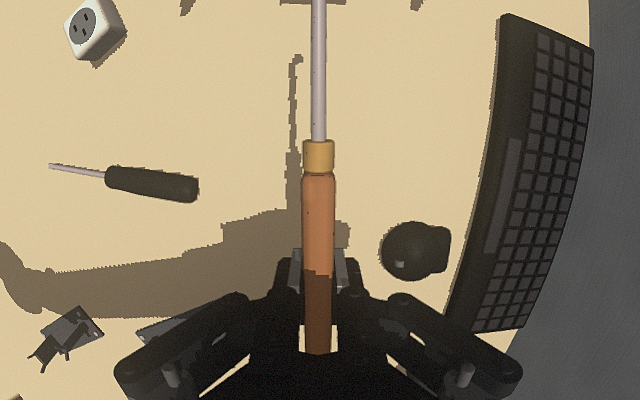

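View pics/s3.png

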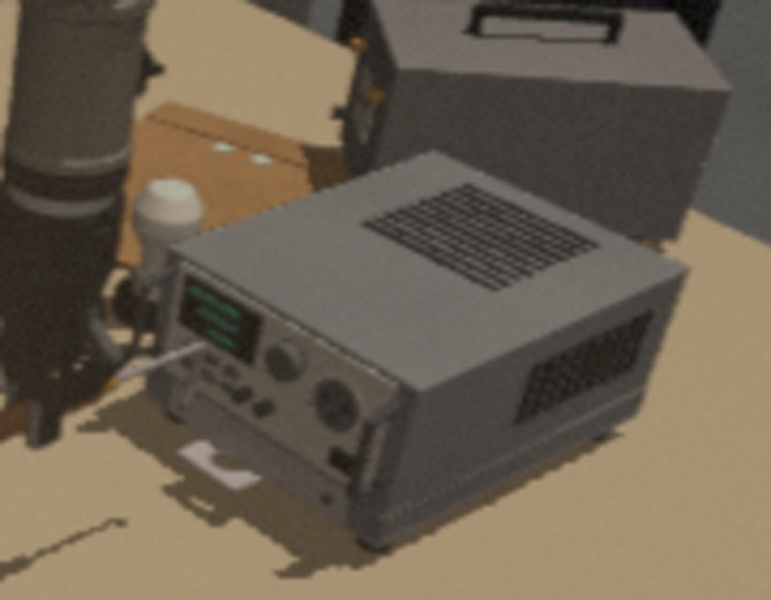

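The tab sits only at the top edge of the wrist view, so I'll raise, step aside and come forward for a direct look at the hole.

carry_out([
  [1,[-15,4,0],[0,0,0]],
  [1,[-45,12,-5],[0,0,0]],
  [1,[-75,22,-20],[0,0,0]],
  [1,[-95,32,-45],[0,0,0]],
  [1,[-100,38,-64],[0,0,0]],
  [1,[-100,40,-70],[0,0,0]],
  [1,[-100,40,-70],[0,0,0]],
  [1,[-100,40,-70],[0,0,0]],
])

```text
time_s: 6.65
eef_pos: [683.6, 10.8, 228.3]
tcp_rot: [[-0.003, 0.998, 0.069], [-0.002, 0.069, -0.998], [-1.0, -0.004, 0.002]]
ft_force: [0.1, 0.0, -1.8]
finger_gap: 0.144
```

```bash
python3 st.py; python3 - <<'E'
from plant import r,capture,camera_model
import cv2,numpy as np,pickle
s=r.state(); m=camera_model("wrist"); p,d=capture("wrist")
cv2.imwrite("pics/w4.png",p[:,:,::-1]); pickle.dump((s,m,d),open("w4.pkl","wb"))
E
```

```text
6.65 [683.6   10.81 228.27] hd 93.94 F [ 0.05  0.03 -1.82] M [-0.08  0.03  0.01] gap 0.144 q [ 0.23  0.49 -0.45  1.44  0.22  1.27 -0.17] tilt [-0.0035 -0.002  -1.    ]
```

View pics/w4.png

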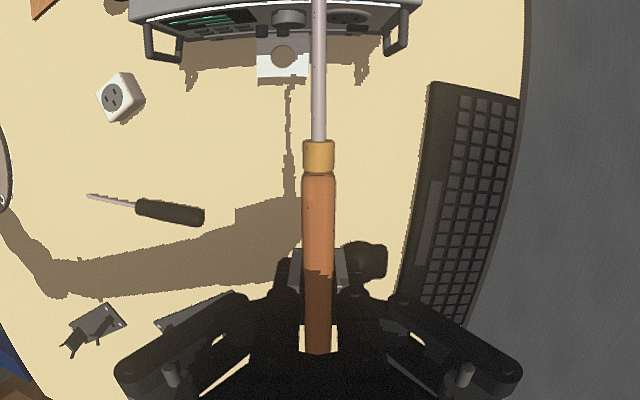

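The wrist view shows the tab at about (257–308, 38–84), with the hole centred near (283,56).

```bash
python3 - <<'E'
from h import *; import pickle
s,m,d=pickle.load(open("w4.pkl","rb")); p=cv2.imread("pics/w4.png"); R=s["tcp_rot"]
c=p[0:100,240:330]; cv2.imwrite("pics/w4c.png",cv2.resize(c,(540,600),interpolation=cv2.INTER_CUBIC))
sat=cv2.cvtColor(p,cv2.COLOR_BGR2HSV)[...,1]
mk=((sat<45)&(p.sum(2)>350)).astype(np.uint8); mk[:, :250]=0; mk[:,312:]=0; mk[:36]=0; mk[95:]=0
cs,h=cv2.findContours(mk,cv2.RETR_CCOMP,cv2.CHAIN_APPROX_NONE)
for k,cc in enumerate(cs):
    if len(cc)>20:
        W=np.array([onplane(m,*q,35,True)[:2] for q in cc[:,0]],np.float32)
        print(len(cc),cc[:,0].min(0),cc[:,0].max(0),h[0][k][3], cv2.minEnclosingCircle(W), cv2.fitEllipse(W), cv2.minAreaRect(W))
# tab left/right edges
L=[];Rr=[];
for v in range(45,80,2):
    x=np.nonzero(mk[v])[0]
    L.append(onplane(m,x.min()-.5,v,35,True)[:2]);Rr.append(onplane(m,x.max()+.5,v,35,True)[:2])
for E in (L,Rr):
    vx,vy,x0,y0=cv2.fitLine(np.array(E,np.float32),cv2.DIST_HUBER,0,.01,.01).ravel(); print(np.degrees(np.arctan2(vy,vx)),x0,y0)
F=[]
for u in range(262,304,2):
    y=np.nonzero(mk[60:,u])[0]; F.append(onplane(m,u,60+y.max()+.5,35,True)[:2])
vx,vy,x0,y0=cv2.fitLine(np.array(F,np.float32),cv2.DIST_HUBER,0,.01,.01).ravel(); print("front",np.degrees(np.arctan2(vy,vx)),x0,y0)
print(d[75,280],atdepth(m,280,75,d[75,280],True))
E
```

```text
206 [256  36] [309  77] -1 ((636.3475341796875, 135.6537628173828), 35.111873626708984) ((637.204833984375, 135.69735717773438), (51.45945358276367, 62.78813552856445), 96.38532257080078) ((636.250244140625, 136.4097442626953), (56.82514190673828, 45.50038146972656), 3.545379161834717)
71 [268  44] [296  68] 2 ((635.780029296875, 137.01539611816406), 15.161252975463867) ((636.2513427734375, 136.52554321289062), (26.880887985229492, 28.20781135559082), 75.9036636352539) ((635.9638061523438, 136.71798706054688), (26.530027389526367, 27.565845489501953), 46.89088439941406)Traceback (most recent call last):
  File "<stdin>", line 15, in <module>
    return umr_minimum(a, axis, None, out, keepdims, initial, where)
ValueError: zero-size array to reduction operation minimum which has no identity
```

View pics/w4c.png

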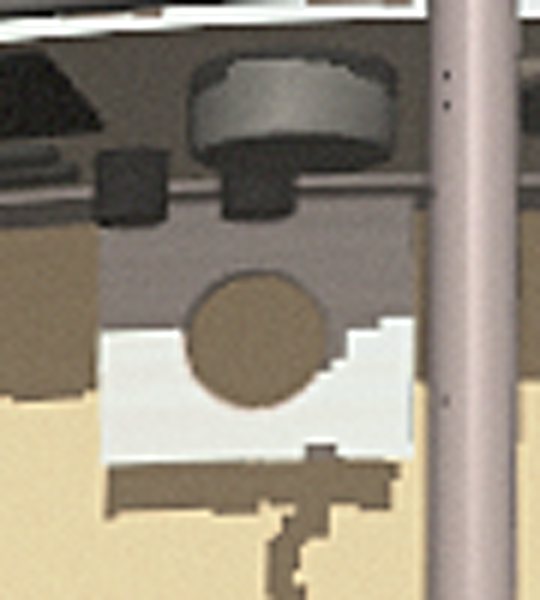

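```bash
python3 - <<'E'
from h import *; import pickle
s,m,d=pickle.load(open("w4.pkl","rb")); p=cv2.imread("pics/w4.png").astype(int); R=s["tcp_rot"]
def tool(P): return (R.T@(np.array(P)-s["eef_pos"])).round(1)
z=s["eef_pos"][2]+19
for q,dz in [((318,172),7),((318,140),7)]: print(tool(onplane(m,*q,z+dz,True)))
for v in (2,30,60,90,120):
    row=p[v,305:340]; sat=row.max(1)-row.min(1); x=np.nonzero((sat<40)&(row.sum(1)>300))[0]+305
    c=x.mean(); dd=np.median(d[v,int(c)-1:int(c)+2]); print(v,x.min(),x.max(),tool(onplane(m,c,v,z+3,True)),dd,tool(atdepth(m,c,v,dd,True)))
E
```

```text
[-26.1  -0.4 -54.5]
[-26.1  -0.4 -67.1]
2 305 339 [ -22.2    1.1 -121.6] 101.44227 [ -22.4    1.1 -121.6]
30 305 339 [ -22.2    1.4 -109.9] 104.93621 [ -22.7    1.4 -109.8]
60 305 339 [-22.2   1.3 -97.9] 109.14194 [-22.4   1.3 -97.9]
90 311 325 [-22.1  -0.4 -86.1] 113.25119 [-22.2  -0.4 -86.1]
120 311 325 [-22.1  -0.4 -74.4] 116.38049 [-22.9  -0.4 -74.5]
```

```bash
python3 - <<'E'
from h import *; from plant import r
s=r.state()
for t in ([648.3,-42,228],[648.3,-42,85],[645.9,-5.6,85],[645.9,-5.6,75]): delta(s,t,93.75)
E
```

```text
shift [  0.7 -38.9  49.8] rot [0.0026 0.0018 0.0033]
shift [143.7 -38.4  49.6] rot [0.0026 0.0018 0.0033]
shift [143.6 -38.4  13.1] rot [0.0026 0.0018 0.0033]
shift [153.6 -38.3  13.1] rot [0.0026 0.0018 0.0033]
```

carry_out([
  [1,[0,-8,10],[0,0,0]],
  [1,[0,-22,28],[0.003,0.002,0.003]],
  [1,[10,-34,44],[0.003,0.002,0.003]],
  [1,[40,-38,50],[0.003,0.002,0.003]],
  [1,[80,-38,50],[0.003,0.002,0.003]],
  [1,[115,-38,50],[0.003,0.002,0.003]],
  [1,[137,-38,49],[0.003,0.002,0.003]],
  [1,[144,-38,44],[0.003,0.002,0.003]],
  [1,[144,-38.4,34],[0.003,0.002,0.003]],
  [1,[144,-38.4,23],[0.003,0.002,0.003]],
  [1,[144,-38.4,16],[0.003,0.002,0.003]],
  [1,[144,-38.4,13],[0.003,0.002,0.003]],
  [1,[144,-38.4,13],[0.003,0.002,0.003]],
  [1,[144,-38.4,13],[0.003,0.002,0.003]],
  [1,[144,-38.4,13],[0.003,0.002,0.003]],
])

```text
time_s: 8.2
eef_pos: [647.5, -3.8, 86.4]
tcp_rot: [[0.003, 0.998, 0.066], [0.002, 0.066, -0.998], [-1.0, 0.003, -0.001]]
ft_force: [-1.3, -0.2, -0.9]
finger_gap: 0.144
```

```bash
python3 st.py; python3 - <<'E'
from h import *; from plant import r,capture,camera_model
import pickle
s=r.state(); delta(s,[645.9,-5.6,41],93.75)
p,d=capture("scene"); cv2.imwrite("pics/s5.png",cv2.resize(p[150:230,390:490,::-1],(750,600),interpolation=cv2.INTER_CUBIC))
E
```

```text
8.2 [647.45  -3.8   86.42] hd 93.79 F [-1.33 -0.19 -0.88] M [-0.04  0.01 -0.04] gap 0.144 q [ 0.25  0.56 -0.43  1.68  0.27  0.97 -0.2 ] tilt [ 0.0031  0.0015 -1.    ]
shift [45.4 -1.8  1.8] rot [ 0.0007 -0.0013 -0.0032]
```

View pics/s5.png

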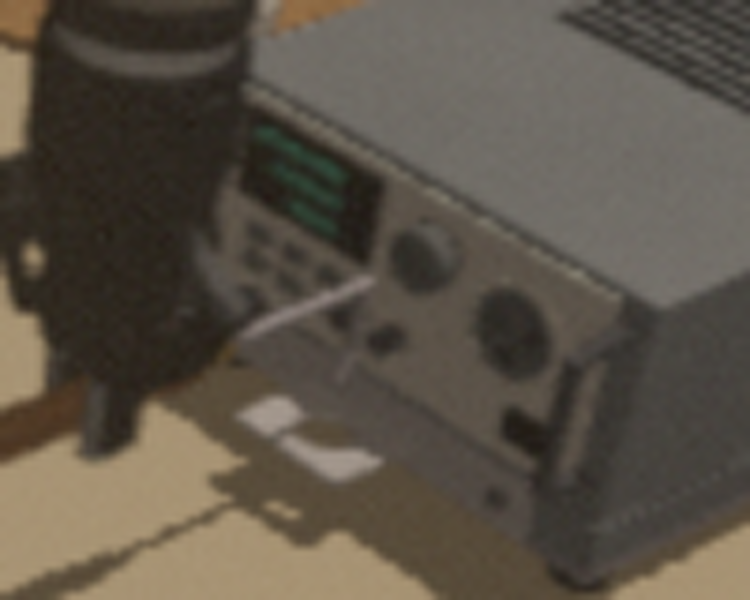

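```bash
python3 - <<'E'
from h import *; from plant import camera_model
m=camera_model("scene"); print(onplane(m,436,200.4,58.4),proj(m,[636.2,136.6,35]),proj(m,[637.4,138.9,58.4]))
E
```

```text
[638.8592894  143.32351519  58.4       ] [432.46267068 206.78100703] [434.57731244 200.56068238]
```

carry_out([
  [1,[3,-1,1],[0,0,0]],
  [1,[7,-1.8,1.8],[0,0,-0.003]],
  [1,[10,-1.8,1.8],[0,0,-0.003]],
  [1,[12,-1.8,1.8],[0,0,-0.003]],
  [1,[12,-1.8,1.8],[0,0,-0.003]],
  [1,[12,-1.8,1.8],[0,0,-0.003]],
])

```text
time_s: 8.85
eef_pos: [645.7, -4.8, 74.2]
tcp_rot: [[-0.0, 0.998, 0.067], [0.002, 0.067, -0.998], [-1.0, -0.0, -0.002]]
ft_force: [1.0, 1.0, -1.3]
finger_gap: 0.142
```

```bash
python3 st.py; python3 - <<'E'
from h import *; from plant import r,capture,camera_model
s=r.state(); delta(s,[645.9,-5.6,41],93.75)
p,d=capture("scene"); cv2.imwrite("pics/s6.png",cv2.resize(p[170:230,400:475,::-1],(750,600),interpolation=cv2.INTER_CUBIC))
E
```

```text
8.85 [645.72  -4.79  74.23] hd 93.85 F [ 1.04  1.01 -1.29] M [-0.   -0.04  0.03] gap 0.142 q [ 0.25  0.57 -0.42  1.68  0.27  0.95 -0.21] tilt [-2.e-04  2.e-03 -1.e+00]
shift [33.2  0.1  0.9] rot [ 0.0017 -0.002   0.    ]
```

View pics/s6.png

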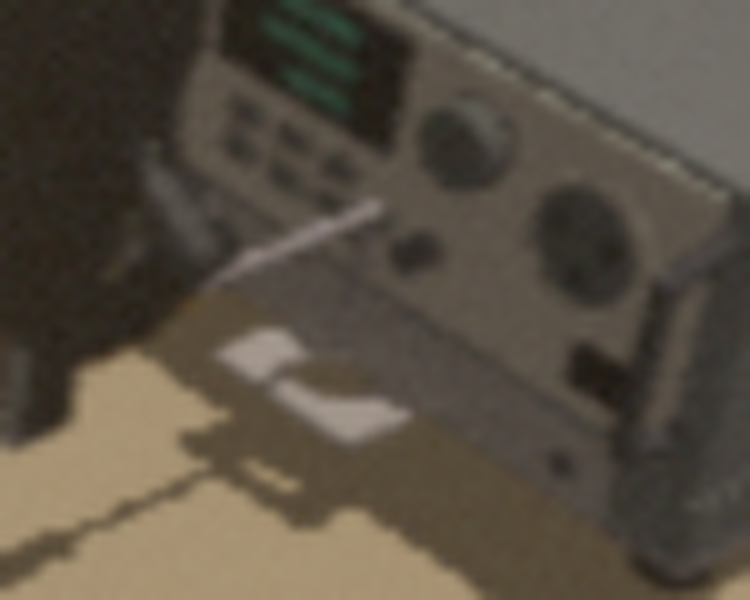

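carry_out([
  [1,[2,0,1],[0,0,0]],
  [1,[5,0,1],[0,-0.002,0]],
  [1,[8,0,1],[0,-0.002,0]],
  [1,[11,0,1],[0,-0.002,0]],
  [1,[13,0,1],[0,-0.002,0]],
  [1,[15,0,1],[0,-0.002,0]],
  [1,[15,0,1],[0,-0.002,0]],
])

```text
time_s: 9.6
eef_pos: [645.5, -5.9, 58.9]
tcp_rot: [[-0.001, 0.998, 0.067], [-0.0, 0.067, -0.998], [-1.0, -0.001, 0.0]]
ft_force: [-0.1, -0.1, -0.8]
finger_gap: 0.148
```

```bash
python3 st.py
```

```text
9.6 [645.54  -5.87  58.9 ] hd 93.85 F [-0.13 -0.14 -0.85] M [-0.07  0.03 -0.  ] gap 0.148 q [ 0.25  0.59 -0.42  1.69  0.28  0.92 -0.22] tilt [-6.e-04 -1.e-04 -1.e+00]
```

Tip is at z≈31, below the plate's top face, and there is no contact force, so it is in the hole. Continuing down.

carry_out([
  [1,[3,0,0],[0,0,0]],
  [1,[6,0,0],[0,0,0]],
  [1,[9,0,0],[0,0,0]],
  [1,[12,0,0],[0,0,0]],
  [1,[15,0,0],[0,0,0]],
  [1,[17,0,0],[0,0,0]],
  [1,[18,0,0],[0,0,0]],
  [1,[18,0,0],[0,0,0]],
])

```text
time_s: 10.4
eef_pos: [645.7, -5.9, 41.1]
tcp_rot: [[-0.0, 0.998, 0.067], [-0.0, 0.067, -0.998], [-1.0, -0.0, 0.0]]
ft_force: [-0.2, 0.9, -0.8]
finger_gap: 0.147
```

```bash
python3 st.py; python3 - <<'E'
from h import *; from plant import r,capture,camera_model
p,d=capture("scene"); cv2.imwrite("pics/s7.png",cv2.resize(p[170:230,400:475,::-1],(750,600),interpolation=cv2.INTER_CUBIC))
E
```

```text
10.4 [645.69  -5.88  41.13] hd 93.84 F [-0.19  0.93 -0.85] M [-0.02 -0.01 -0.03] gap 0.147 q [ 0.24  0.61 -0.41  1.7   0.3   0.89 -0.22] tilt [-2.e-04 -1.e-04 -1.e+00]
```

View pics/s7.png

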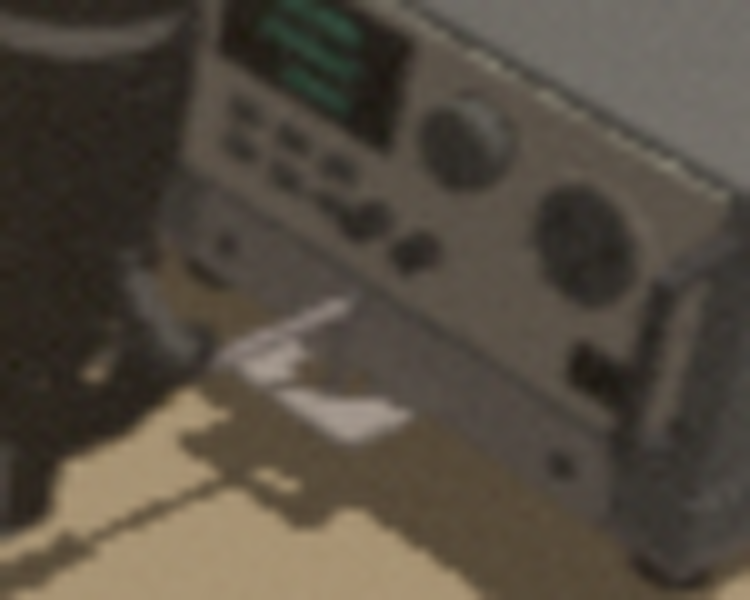

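carry_out([
  [1,[0,0,1],[0,0,0]],
  [1,[0,0,3],[0,0,0]],
  [1,[0,0,5],[0,0,0]],
  [1,[0,0,7],[0,0,0]],
  [1,[0,0,8.5],[0,0,0]],
  [1,[0,0,9.5],[0,0,0]],
  [1,[0,0,10],[0,0,0]],
])

```text
time_s: 11.15
eef_pos: [646.5, -16.0, 41.3]
tcp_rot: [[0.0, 0.998, 0.067], [-0.0, 0.067, -0.998], [-1.0, 0.0, 0.0]]
ft_force: [-0.1, 0.9, -1.0]
finger_gap: 0.147
```

```bash
python3 st.py
```

```text
11.15 [646.46 -16.02  41.29] hd 93.84 F [-0.05  0.95 -1.  ] M [ 0.    0.03 -0.  ] gap 0.147 q [ 0.25  0.61 -0.41  1.7   0.3   0.89 -0.21] tilt [ 1.e-04 -2.e-04 -1.e+00]
```

carry_out([
  [1,[0,0,0.7],[0,0,0]],
  [1,[0,0,1.4],[0,0,0]],
  [1,[0,0,2],[0,0,0]],
])

```text
time_s: 11.45
eef_pos: [646.6, -17.8, 41.3]
tcp_rot: [[0.0, 0.998, 0.067], [-0.0, 0.067, -0.998], [-1.0, 0.0, 0.0]]
ft_force: [0.1, 1.3, -1.0]
finger_gap: 0.146
```

carry_out([
  [1,[0,0,0.5],[0,0,0]],
  [1,[0,0,1],[0,0,0]],
])

```text
time_s: 11.65
eef_pos: [646.6, -18.0, 41.2]
tcp_rot: [[0.0, 0.998, 0.067], [0.001, 0.067, -0.998], [-1.0, 0.0, -0.001]]
ft_force: [-0.0, 2.0, -1.0]
finger_gap: 0.147
```

carry_out([
  [1,[0,0,0.5],[0,0,0]],
  [1,[0,0,1],[0,0,0]],
])

```text
time_s: 11.85
eef_pos: [646.5, -18.4, 41.2]
tcp_rot: [[-0.0, 0.998, 0.068], [0.002, 0.068, -0.998], [-1.0, -0.0, -0.002]]
ft_force: [-0.5, 3.5, -3.1]
finger_gap: 0.145
```

carry_out([
  [1,[0,0,0.5],[0,0,0]],
  [1,[0,0,1],[0,0,0]],
])

```text
time_s: 12.05
eef_pos: [646.2, -19.0, 41.1]
tcp_rot: [[-0.001, 0.998, 0.068], [0.002, 0.068, -0.998], [-1.0, -0.001, -0.002]]
ft_force: [-2.1, 5.0, -2.4]
finger_gap: 0.15
```

carry_out([
  [1,[0,0,0.5],[0,0,0]],
  [1,[0,0,1],[0,0,0]],
])

```text
time_s: 12.25
eef_pos: [646.0, -19.6, 40.9]
tcp_rot: [[-0.002, 0.998, 0.069], [0.002, 0.069, -0.998], [-1.0, -0.001, -0.002]]
ft_force: [-1.5, 6.0, -1.9]
finger_gap: 0.145
```

carry_out([
  [1,[0,0,0.5],[0,0,0]],
  [1,[0,0,1],[0,0,0]],
])

```text
time_s: 12.45
eef_pos: [646.0, -20.6, 40.9]
tcp_rot: [[-0.002, 0.998, 0.069], [0.002, 0.069, -0.998], [-1.0, -0.002, -0.002]]
ft_force: [-1.6, 6.3, -1.8]
finger_gap: 0.146
```

carry_out([
  [1,[0,0,0.5],[0,0,0]],
  [1,[0,0,1],[0,0,0]],
  [1,[0,0,1.5],[0,0,0]],
])

```text
time_s: 12.75
eef_pos: [646.6, -23.2, 41.1]
tcp_rot: [[-0.001, 0.998, 0.068], [0.001, 0.068, -0.998], [-1.0, -0.001, -0.001]]
ft_force: [-0.3, 4.2, -1.0]
finger_gap: 0.145
```

carry_out([
  [1,[0,0,0.5],[0,0,0]],
  [1,[0,0,1],[0,0,0]],
  [1,[0,0,1.5],[0,0,0]],
])

```text
time_s: 13.05
eef_pos: [647.4, -26.4, 41.4]
tcp_rot: [[0.001, 0.998, 0.066], [-0.001, 0.066, -0.998], [-1.0, 0.0, 0.001]]
ft_force: [-0.2, 2.6, -1.1]
finger_gap: 0.145
```

carry_out([
  [1,[0,0,0.5],[0,0,0]],
  [1,[0,0,1],[0,0,0]],
  [1,[0,0,1.5],[0,0,0]],
])

```text
time_s: 13.35
eef_pos: [647.4, -27.5, 41.4]
tcp_rot: [[0.0, 0.998, 0.067], [-0.0, 0.067, -0.998], [-1.0, 0.0, 0.0]]
ft_force: [-0.1, 2.4, -1.2]
finger_gap: 0.147
```

carry_out([
  [1,[0,0,1],[0,0,0]],
  [1,[0,0,2],[0,0,0]],
  [1,[0,0,3.5],[0,0,0]],
  [1,[0,0,5],[0,0,0]],
  [1,[0,0,6.5],[0,0,0]],
  [1,[0,0,8],[0,0,0]],
  [1,[0,0,9.5],[0,0,0]],
  [1,[0,0,11],[0,0,0]],
  [1,[0,0,12.5],[0,0,0]],
  [1,[0,0,14],[0,0,0]],
  [1,[0,0,15.5],[0,0,0]],
  [1,[0,0,17],[0,0,0]],
  [1,[0,0,18.5],[0,0,0]],
  [1,[0,0,20],[0,0,0]],
  [1,[0,0,21.5],[0,0,0]],
  [1,[0,0,23],[0,0,0]],
  [1,[0,0,24.5],[0,0,0]],
  [1,[0,0,26],[0,0,0]],
])

```text
time_s: 15.15
eef_pos: [648.9, -53.4, 41.3]
tcp_rot: [[-0.0, 0.998, 0.067], [-0.0, 0.067, -0.998], [-1.0, -0.0, 0.0]]
ft_force: [0.8, 3.3, -1.6]
finger_gap: 0.144
```

carry_out([
  [1,[0,0,1.5],[0,0,0]],
  [1,[0,0,3],[0,0,0]],
  [1,[0,0,4.5],[0,0,0]],
  [1,[0,0,6],[0,0,0]],
  [1,[0,0,7.5],[0,0,0]],
  [1,[0,0,9],[0,0,0]],
  [1,[0,0,10.5],[0,0,0]],
  [1,[0,0,12],[0,0,0]],
  [1,[0,0,13.5],[0,0,0]],
  [1,[0,0,15],[0,0,0]],
  [1,[0,0,16.5],[0,0,0]],
  [1,[0,0,18],[0,0,0]],
])

```text
time_s: 16.35
eef_pos: [650.2, -71.4, 41.3]
tcp_rot: [[0.0, 0.998, 0.067], [-0.0, 0.067, -0.998], [-1.0, -0.0, 0.0]]
ft_force: [0.3, 3.6, -2.0]
finger_gap: 0.146
```

```bash
python3 st.py
```

```text
16.35 [650.15 -71.37  41.28] hd 93.84 F [ 0.33  3.61 -1.96] M [0.66 0.07 0.03] gap 0.146 q [ 0.33  0.62 -0.4   1.68  0.29  0.9  -0.12] tilt [ 0.e+00 -1.e-04 -1.e+00]
```

carry_out([
  [1,[0,0,1],[0,0,0]],
  [1,[0,0,2],[0,0,0]],
  [1,[0,0,3],[0,0,0]],
  [1,[0,0,4],[0,0,0]],
])

```text
time_s: 16.75
eef_pos: [650.4, -75.3, 41.3]
tcp_rot: [[0.0, 0.998, 0.067], [-0.0, 0.067, -0.998], [-1.0, 0.0, 0.0]]
ft_force: [-0.1, 3.6, -2.0]
finger_gap: 0.147
```

carry_out([
  [1,[0,0,1],[0,0,0]],
  [1,[0,0,2],[0,0,0]],
  [1,[0,0,3],[0,0,0]],
])

```text
time_s: 17.05
eef_pos: [650.6, -78.3, 41.3]
tcp_rot: [[0.0, 0.998, 0.067], [-0.0, 0.067, -0.998], [-1.0, 0.0, 0.0]]
ft_force: [0.1, 3.8, -1.7]
finger_gap: 0.144
```

carry_out([
  [1,[0,0,1],[0,0,0]],
  [1,[0,0,2],[0,0,0]],
  [1,[0,0,3],[0,0,0]],
])

```text
time_s: 17.35
eef_pos: [650.8, -81.3, 41.3]
tcp_rot: [[-0.0, 0.998, 0.067], [-0.0, 0.067, -0.998], [-1.0, -0.0, 0.0]]
ft_force: [-0.7, 3.2, -1.2]
finger_gap: 0.147
```

carry_out([
  [1,[0,0,1],[0,0,0]],
  [1,[0,0,2],[0,0,0]],
  [1,[0,0,3],[0,0,0]],
])

```text
time_s: 17.65
eef_pos: [651.0, -84.5, 41.3]
tcp_rot: [[-0.0, 0.998, 0.067], [-0.0, 0.067, -0.998], [-1.0, -0.0, 0.0]]
ft_force: [-0.5, 2.9, -2.6]
finger_gap: 0.146
```

carry_out([
  [1,[0,0,1],[0,0,0]],
  [1,[0,0,2],[0,0,0]],
  [1,[0,0,3],[0,0,0]],
])

```text
time_s: 17.95
eef_pos: [651.2, -88.0, 41.3]
tcp_rot: [[-0.0, 0.998, 0.066], [-0.001, 0.066, -0.998], [-1.0, -0.0, 0.001]]
ft_force: [-0.3, 2.2, -1.8]
finger_gap: 0.148
```

carry_out([
  [1,[0,0,1],[0,0,0]],
  [1,[0,0,2],[0,0,0]],
])

```text
time_s: 18.15
eef_pos: [651.4, -88.4, 41.2]
tcp_rot: [[0.0, 0.998, 0.067], [0.001, 0.067, -0.998], [-1.0, 0.0, -0.001]]
ft_force: [-1.1, 4.7, -2.5]
finger_gap: 0.147
```

carry_out([
  [1,[0,0,0.5],[0,0,0]],
  [1,[0,0,1],[0,0,0]],
])

```text
time_s: 18.35
eef_pos: [651.6, -88.7, 41.2]
tcp_rot: [[0.0, 0.998, 0.068], [0.002, 0.068, -0.998], [-1.0, 0.0, -0.002]]
ft_force: [0.1, 5.4, -3.7]
finger_gap: 0.144
```

carry_out([
  [1,[0,0,0.5],[0,0,0]],
  [1,[0,0,1],[0,0,0]],
])

```text
time_s: 18.55
eef_pos: [651.8, -88.9, 41.2]
tcp_rot: [[0.001, 0.998, 0.068], [0.003, 0.068, -0.998], [-1.0, 0.001, -0.003]]
ft_force: [0.4, 6.6, -2.8]
finger_gap: 0.144
```

```bash
python3 st.py
```

```text
18.55 [651.84 -88.88  41.2 ] hd 93.89 F [ 0.36  6.64 -2.81] M [ 1.21 -0.05 -0.11] gap 0.144 q [ 0.36  0.62 -0.4   1.67  0.29  0.9  -0.09] tilt [ 7.0e-04  2.7e-03 -1.0e+00]
```

carry_out([
  [1,[0,0,0.5],[0,0,0]],
  [1,[0,0,1],[0,0,0]],
  [1,[0,0,1.5],[0,0,0]],
])

```text
time_s: 18.85
eef_pos: [652.0, -89.1, 41.1]
tcp_rot: [[0.001, 0.998, 0.068], [0.004, 0.068, -0.998], [-1.0, 0.001, -0.004]]
ft_force: [0.4, 7.6, -3.5]
finger_gap: 0.143
```

carry_out([
  [1,[0,0,0.5],[0,0,0]],
  [1,[0,0,1],[0,0,0]],
  [1,[0,0,1],[0,0,0]],
])

```text
time_s: 19.15
eef_pos: [652.1, -89.2, 41.1]
tcp_rot: [[0.001, 0.998, 0.069], [0.005, 0.069, -0.998], [-1.0, 0.001, -0.005]]
ft_force: [0.6, 8.9, -3.8]
finger_gap: 0.146
```

carry_out([
  [1,[0,0,-1.5],[0,0,0]],
  [1,[0,0,-3],[0,0,0]],
  [1,[0,0,-5],[0,0,0]],
  [1,[0,0,-7],[0,0,0]],
  [1,[0,0,-9],[0,0,0]],
  [1,[0,0,-11],[0,0,0]],
  [1,[0,0,-13],[0,0,0]],
  [1,[0,0,-15],[0,0,0]],
  [1,[0,0,-16],[0,0,0]],
  [1,[0,0,-16],[0,0,0]],
])

```text
time_s: 20.15
eef_pos: [650.6, -77.5, 41.3]
tcp_rot: [[0.0, 0.998, 0.067], [-0.0, 0.067, -0.998], [-1.0, 0.0, 0.0]]
ft_force: [0.5, 0.4, -1.1]
finger_gap: 0.143
```

```bash
python3 st.py
```

```text
20.15 [650.59 -77.46  41.32] hd 93.86 F [ 0.45  0.39 -1.06] M [-0.   -0.03 -0.02] gap 0.143 q [ 0.34  0.62 -0.4   1.68  0.29  0.9  -0.11] tilt [ 1.e-04 -1.e-04 -1.e+00]
```

carry_out([
  [1,[0,0,-1],[0,0,0]],
  [1,[-2,0,-1],[0,0,0]],
  [1,[-5,0,-1],[0,0,0]],
  [1,[-9,0,-1],[0,0,0]],
  [1,[-13,0,-1],[0,0,0]],
  [1,[-17,0,-1],[0,0,0]],
  [1,[-20,0,-1],[0,0,0]],
])

```text
time_s: 20.85
eef_pos: [650.8, -76.7, 61.9]
tcp_rot: [[0.001, 0.998, 0.067], [-0.0, 0.067, -0.998], [-1.0, 0.001, 0.0]]
ft_force: [1.0, 0.5, -1.4]
finger_gap: 0.144
```

carry_out([
  [1,[-3,0,0],[0,0,0]],
  [1,[-10,0,0],[0,0,0]],
  [1,[-20,0,0],[0,0,0]],
  [1,[-35,0,0],[0,0,0]],
  [1,[-55,0,0],[0,0,0]],
  [1,[-68,0,0],[0,0,0]],
  [1,[-70,0,0],[0,0,0]],
  [1,[-70,0,0],[0,0,0]],
])

```text
time_s: 21.65
eef_pos: [650.8, -76.8, 132.0]
tcp_rot: [[0.001, 0.998, 0.067], [-0.0, 0.067, -0.998], [-1.0, 0.001, 0.0]]
ft_force: [-0.2, 0.5, -1.1]
finger_gap: 0.144
```

```bash
python3 st.py; python3 - <<'E'
from h import *; from plant import r,capture,camera_model
import pickle
s=r.state(); 
delta(s,[491.5,-264.3,131],32.24)
m=camera_model("wrist"); p,d=capture("wrist")
cv2.imwrite("pics/w8.png",p[:,:,::-1]); pickle.dump((s,m,d),open("w8.pkl","wb"))
p,d=capture("scene"); cv2.imwrite("pics/s8.png",cv2.resize(p[150:250,380:500,::-1],(720,600),interpolation=cv2.INTER_CUBIC))
E
```

```text
21.65 [650.78 -76.76 131.96] hd 93.84 F [-0.18  0.51 -1.11] M [-0.01  0.03  0.  ] gap 0.144 q [ 0.36  0.52 -0.43  1.62  0.24  1.06 -0.07] tilt [ 1.1e-03 -4.0e-04 -1.0e+00]
shift [   0.8 -171.5  176.4] rot [ 1.0751e+00 -2.0000e-04 -1.2000e-03]
```

View pics/w8.png

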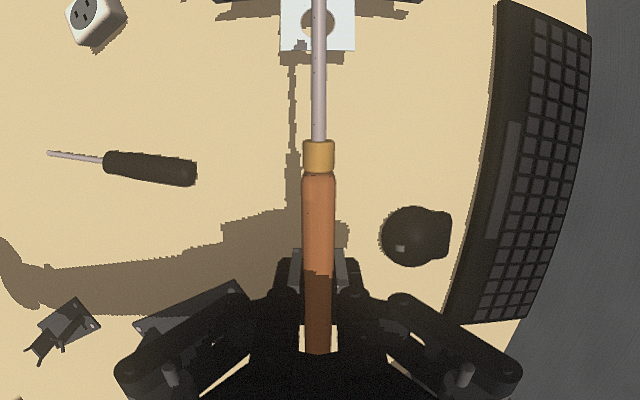

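View pics/s8.png

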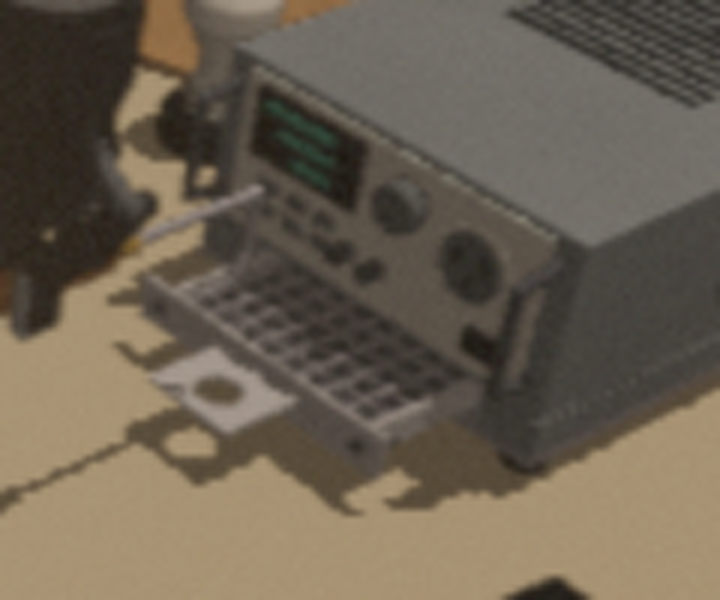

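The tray is out about 70 mm, the hook is free, and the handle sits in the grip as before (ferrule at rows 140–172). Returning to above the rest.

carry_out([
  [1,[0,-6,6],[0.04,0,0]],
  [1,[0,-17,18],[0.11,0,0]],
  [1,[0,-31,32],[0.2,0,0]],
  [1,[0,-47,48],[0.3,0,0]],
  [1,[0,-63,65],[0.4,0,0]],
  [1,[0,-79,81],[0.5,0,0]],
  [1,[0,-95,98],[0.6,0,0]],
  [1,[0,-111,114],[0.7,0,0]],
  [1,[0,-127,131],[0.8,0,0]],
  [1,[0,-143,147],[0.9,0,0]],
  [1,[0,-156,161],[0.98,0,0]],
  [1,[0.5,-165,170],[1.04,0,0]],
  [1,[1,-170,175],[1.065,0,0]],
  [1,[1,-171.5,176.4],[1.075,0,-0.001]],
  [1,[1,-171.5,176.4],[1.075,0,-0.001]],
  [1,[1,-171.5,176.4],[1.075,0,-0.001]],
])

```text
time_s: 23.35
eef_pos: [491.8, -263.3, 130.2]
tcp_rot: [[-0.001, 0.535, -0.845], [0.001, -0.845, -0.535], [-1.0, -0.001, -0.0]]
ft_force: [0.2, 0.7, -0.0]
finger_gap: 0.145
```

```bash
python3 st.py; python3 - <<'E'
from h import *; from plant import r,capture,camera_model
import pickle
s,m,d=pickle.load(open("w8.pkl","rb")); print("hole now",onplane(m,318,22,35,True))
s=r.state(); delta(s,[491.5,-264.3,48.6],32.24)
m=camera_model("wrist"); p,d=capture("wrist")
cv2.imwrite("pics/w9.png",p[:,:,::-1]); pickle.dump((s,m,d),open("w9.pkl","wb"))
E
```

```text
23.35 [ 491.83 -263.32  130.23] hd 32.34 F [ 0.24  0.67 -0.04] M [-0.04 -0.01  0.04] gap 0.145 q [ 0.55  0.34 -0.17  1.86  0.07  0.94 -0.65] tilt [-5.e-04  9.e-04 -1.e+00]
hole now [641.20420222  65.44325156  35.        ]
shift [81.6  0.7  0.8] rot [ 0.0018 -0.      0.001 ]
```

View pics/w9.png

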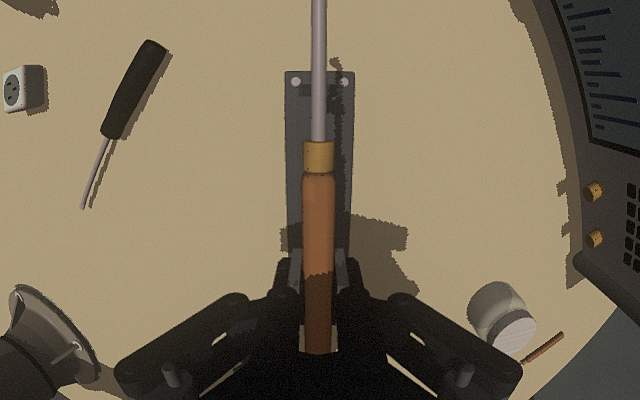

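carry_out([
  [1,[8,0.7,0.8],[0.002,0,0.001]],
  [1,[25,0.7,0.8],[0.002,0,0.001]],
  [1,[42,0.7,0.8],[0.002,0,0.001]],
  [1,[54,0.7,0.8],[0.002,0,0.001]],
  [1,[60,0.7,0.8],[0.002,0,0.001]],
  [1,[61,0.7,0.8],[0.002,0,0.001]],
  [1,[61,0.7,0.8],[0.002,0,0.001]],
  [1,[61,0.7,0.8],[0.002,0,0.001]],
])

```text
time_s: 24.2
eef_pos: [491.5, -265.4, 70.0]
tcp_rot: [[0.001, 0.532, -0.847], [-0.001, -0.847, -0.532], [-1.0, 0.002, -0.0]]
ft_force: [-0.2, 0.2, -1.1]
finger_gap: 0.141
```

```bash
python3 st.py; python3 - <<'E'
from h import *; from plant import r
delta(r.state(),[491.5,-264.3,48.6],32.24)
E
```

```text
24.2 [ 491.52 -265.45   70.  ] hd 32.14 F [-0.2   0.24 -1.08] M [-0.06  0.07  0.02] gap 0.141 q [ 0.55  0.42 -0.16  1.91  0.09  0.82 -0.67] tilt [ 0.0011 -0.0011 -1.    ]
shift [21.4 -1.  -0.6] rot [-0.0018 -0.0003 -0.0015]
```

carry_out([
  [1,[3,-1,-0.6],[-0.002,0,-0.001]],
  [1,[7,-1,-0.6],[-0.002,0,-0.001]],
  [1,[11,-1,-0.6],[-0.002,0,-0.001]],
  [1,[15,-1,-0.6],[-0.002,0,-0.001]],
  [1,[18,-1,-0.6],[-0.002,0,-0.001]],
  [1,[20,-1,-0.6],[-0.002,0,-0.001]],
  [1,[20.5,-1,-0.6],[-0.002,0,-0.001]],
  [1,[20.5,-1,-0.6],[-0.002,0,-0.001]],
])

```text
time_s: 25.0
eef_pos: [491.1, -264.3, 48.9]
tcp_rot: [[-0.0, 0.533, -0.846], [0.0, -0.846, -0.533], [-1.0, -0.0, 0.0]]
ft_force: [0.5, 0.4, -1.2]
finger_gap: 0.146
```

```bash
python3 st.py
```

```text
25.0 [ 491.08 -264.28   48.94] hd 32.24 F [ 0.45  0.43 -1.22] M [-0.11 -0.03 -0.05] gap 0.146 q [ 0.54  0.45 -0.16  1.92  0.1   0.78 -0.68] tilt [-3.e-04  0.e+00 -1.e+00]
```

carry_out([
  [1,[0.5,0,-0.4],[0,0,0]],
  [1,[0.5,0,-0.4],[0,0,0]],
  [0.5,[0.5,0,-0.4],[0,0,0]],
  [0,[0.5,0,-0.4],[0,0,0]],
  [-1,[0.5,0,-0.4],[0,0,0]],
  [-1,[0.5,0,-0.4],[0,0,0]],
  [-1,[0.5,0,-0.4],[0,0,0]],
  [-1,[0.5,0,-0.4],[0,0,0]],
  [-1,[0.5,0,-0.4],[0,0,0]],
  [-1,[0.5,0,-0.4],[0,0,0]],
])

```text
time_s: 26.0
eef_pos: [491.2, -263.8, 48.3]
tcp_rot: [[-0.001, 0.534, -0.846], [0.0, -0.846, -0.534], [-1.0, -0.001, 0.001]]
ft_force: [-0.9, 0.0, 0.4]
finger_gap: 1.0
```

carry_out([
  [-1,[-5,0,0],[0,0,0]],
  [-1,[-20,0,0],[0,0,0]],
  [-1,[-50,0,0],[0,0,0]],
  [-1,[-90,0,0],[0,0,0]],
  [-1,[-130,0,0],[0,0,0]],
  [-1,[-170,0,0],[0,0,0]],
  [-1,[-195,0,0],[0,0,0]],
  [-1,[-200,0,0],[0,0,0]],
  [-1,[-200,0,0],[0,0,0]],
])

```text
time_s: 26.9
eef_pos: [491.6, -264.0, 249.1]
tcp_rot: [[0.001, 0.534, -0.846], [-0.0, -0.846, -0.534], [-1.0, 0.001, -0.0]]
ft_force: [0.1, 0.3, -0.7]
finger_gap: 1.004
```

```bash
python3 st.py; python3 - <<'E'
from h import *; from plant import r,capture,camera_model
m=camera_model("wrist"); p,d=capture("wrist")
cv2.imwrite("pics/w10.png",p[:,:,::-1])
for q,z in [((0,0),0)]: pass
hsv=cv2.cvtColor(p[:,:,::-1].copy(),cv2.COLOR_BGR2HSV)
mask=((hsv[...,0]<16)&(hsv[...,1]>120)&(hsv[...,2]>60)); mask[:, :285]=0; mask[:,340:]=0; mask[:100]=0;mask[245:]=0
ys,xs=np.nonzero(mask); print(ys.min(),ys.max())
W=np.array([onplane(m,xs[ys==v].mean(),v,75,True)[:2] for v in range(ys.min()+3,ys.max()-15)],np.float32)
vx,vy,x0,y0=cv2.fitLine(W,cv2.DIST_HUBER,0,.01,.01).ravel(); print(np.degrees(np.arctan2(vy,vx)),x0,y0)
print(onplane(m,xs.mean(),ys.min(),77,True),onplane(m,xs.mean(),ys.max(),77,True))
p,d=capture("scene"); cv2.imwrite("pics/s10.png",p[:,:,::-1])
p,d=capture("side"); cv2.imwrite("pics/d10.png",p[:,:,::-1])
E
```

```text
26.9 [ 491.6  -263.99  249.06] hd 32.25 F [ 0.06  0.31 -0.66] M [0.01 0.01 0.02] gap 1.004 q [ 0.56  0.22 -0.17  1.73  0.04  1.19 -0.63] tilt [ 6.e-04 -5.e-04 -1.e+00]
126 224
31.776186 501.56244 -258.7661
[ 537.76116457 -235.87791213   77.        ] [ 446.96707911 -293.16147743   77.        ]
```

View pics/w10.png

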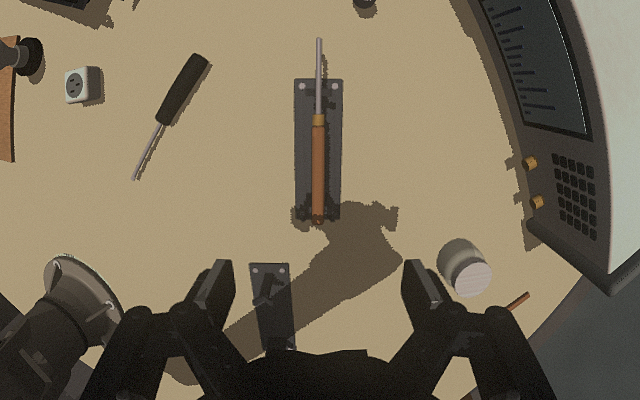

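View pics/s10.png

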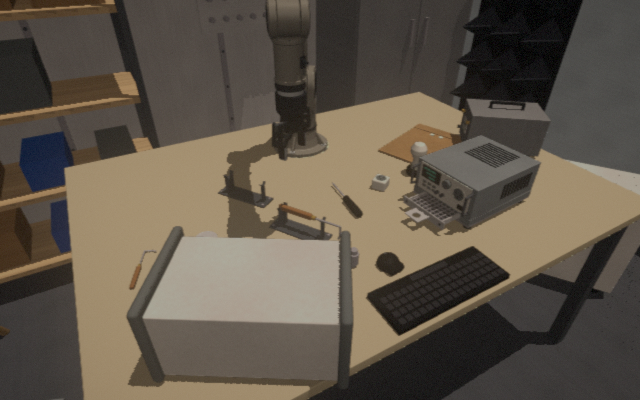

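```bash
python3 - <<'E'
from plant import job
print(job.job_done())
E
```

```text
the job is handed in; nothing more can be done
None
```

The tray is fully out and the pull hook is back in its rest. I handed the job in after about 27 s of robot time.

- **Pulling the tray:** I put the larger hook's tip through the finger hole and pulled the tray straight out with the hook only. The roller let go at about 6 N. The tray then slid at about 2.5–4 N to a firm stop about 70 mm out.
- **The stop:** The pull force eased just before the stop. It then rose to 8.9 N while the tool barely moved. That was the highest pull I read, against the 15 N limit, though force was only read at the end of each short move.
- **Unhooking:** The hook came out of the hole without touching. Afterwards the hole was 71 mm from where it started, which agrees with the pull.
- **Hook and bench:** The handle lies within about 1–2 mm and 0.2° of where it was at the start. In the pictures I viewed, the other things looked to be where they stood. The gripper is open and about 200 mm above the hook, touching nothing.

**Not checked:** I had no direct reading of the second catch. That it clicked in is judged from the drop in force, the firm stop and the tray staying put. No check failed. The scene view's estimate of the tip before insertion was about 4 mm off the wrist view's. I went by the wrist view, and the hook went in without contact.

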